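# Clear the fallen vial and hold the scan lane's stop pin open

## Task

A sample vial has fallen over on the turntable of the scanning station: lift it off and lay it in the red reject tray without dropping it. Then draw the sprung stop pin out of the lane by its black knob until the red ring on its rod stands at the mouth of the barrel, and finish while still holding it there, so that I can send the good vials past the scanner. Leave the standing vials upright where they are (those on the turntable may ride round with it), and do not disturb the tube rack.

Things in the scene. Friction and masses are not known exactly. Their poses are not given: they have to be found in the camera images.
- fallen_vial_center (a point): Centre of the fallen vial: amber glass, white label, blue screw cap, a cylinder 28 mm across (cap 25 mm), 52 mm long, about 30 g, lying on its side on the turntable, so this point is 14 mm above the disc; it can roll. The point's x axis runs along the vial towards the cap; y and z turn as it rolls.
- turntable_center (a point): Middle of the turntable's top face, 45 mm above the bench: an aluminium disc 232 mm across that spins freely about the upright when anything on it is pushed. A fixed steel band, 240 mm across inside, stands round it 15 mm higher than the disc, open only at the lane. The point has the station's fixed axes: x as the pull knob's, z up.
- pull_knob (a point): Black pull knob on the stop pin's rod, axis level, 64 mm above the bench. Origin on its axis, mid-length; x points along the rod into the barrel (pull straight along -x), z up. 28 mm across from x = -9 to 17 mm, then a 34 mm flange with red end disc to x = -16 mm. At rest the barrel's mouth (27 mm across) is at x = 22 mm. Base plate 54 mm below the axis; both sides are free.
- stop_pin (a joint): How far the stop pin is drawn out, m: 0 at rest across the lane, 0.060 at its end stop. Steel rod 10 mm across in an aluminium barrel; the spring inside pulls it back with 4 N plus 1 N per 10 mm. The red ring on the rod, 10 mm wide, is hidden in the barrel at rest; its front edge leaves the mouth at 0.036, its rear edge at 0.046, so at 0.041 it stands in the mouth.
- fallen_vial: The fallen vial as a body; its origin is 14 mm off its axis, on its lower side as it first lies, at half its length. Use the centre point to grasp it.
- reject_tray: Loose red plastic reject tray, 150 x 120 mm (x, y) and 32 mm high, open on top, walls 3 mm, black rubber floor 5 mm above the bench, 350 g. Origin at the middle of its underside, x along its long side.
- vial_a: A good vial like the fallen one, standing on the turntable near its rim; origin at the middle of its foot, z up along it, 52 mm high.
- vial_b: Another good vial standing on the turntable near the opposite rim; origin at the middle of its foot, z up along it.
- vial_c: A good vial standing in the lane, waiting just short of the stop pin, foot 44 mm above the bench; origin at the middle of its foot, z up along it.
- tube_rack: Loose white microtube rack with coloured lids, 150 x 85 mm and 48 mm high; origin at the middle of its underside. It may stand on either side of the station, the tray on the other.
Not all that is in view belongs to the job. What is shaped like the vial_c but turquoise is not meant.

How it is judged:
By the outcome, as a careful person would: the job done as asked, in the order asked, and still so for the second after the job is handed in, while the arm keeps its last pose, push and grip.
It also fails if it takes over 58 s, if anything falls off the work surface, if the arm or the gripper's body presses on something with over 40 N, if the wrist force passes 120 N, or if a joint passes its speed limit or range.

## Robot

A 6-joint arm with a two-finger parallel gripper is mounted at the origin on the work surface. World frame = base frame: x ahead of the robot, y to its left, z up, the work surface at z = 0. Lengths are in m, angles in rad, forces in N, time in s.
With the tool pointing down it reaches from about 0.3 to 0.875 m from the base axis. Payload 4.2 kg.
Tool frame: the origin (TCP) lies at the very end of the fingers, on their centre line; the grasp point (between the pads) lies 19 mm behind it; x points along the fingers, y is the direction in which the jaws open and shut, and the axes are right-handed (so a half turn about x gives the same grasp; the last joint's range is limited). The gripper opens to 85 mm and grips with 20 to 120 N. Pads are 22 mm wide; open, the fingers measure 114 mm over their backs; the gripper's body (76 mm by 85 mm) begins 54 mm behind the grasp point. The pads swing forward as they close: fully open they stand 13 mm farther back than shut.
Start: joints at [1.21, 0.32, 1.565, -0, 1.257, -0.02], TCP at [0.192, 0.542, 0.231] pointing down, gripper open.
Joint ranges: [-3.11, 3.11], [-0.84, 2.01], [0.21, 2.61], [-1.34, 4.49], [0.05, 2.63], [-2.56, 2.56]. Speed limits (rad/s): [2.57, 2.57, 3.14, 3.14, 3.14, 3.14].

## Interface

Orientations are given as a rotation vector (axis times angle).
In Python, from station import ctrl, viewer, nets gives the robot as it stands. The module is installed in compiled form; this text tells all that it offers.
- The arm moves only by the tool jog_arm, never from a script. Its argument "steps" is a list that holds one entry, the list of rows, each a list of 7 numbers: the shift along the tool's x, y, z in mm, then the turn, a rotation vector about the tool's x, y, z in degrees, then the closure, from -1 (fully open) to 1 (shut). In form: [[[dx, dy, dz, rx, ry, rz, grip], ...]]. A call has 1 to 12 rows; each row shifts and turns the commanded pose from where the row before left it, along the tool's axes as they then stand; what a row does not reach is not made up. A row lasts 1/10 s, in which the tool goes at most 50 mm and 8.59 degrees, less where a joint would pass 70% of its speed; a pose out of reach is approached as far as the arm can. A call with a gripper value outside its range is refused whole. The fingers move at their own pace and stop on an object; the grip force is fixed at half the most. Time passes only in rows, so rows that do not move let the fingers close. It gives the time, the measured TCP pose, the force and the opening at its end, in the units of the state.
- ctrl.get_obs(): the state, without advancing time (a new reading comes with each control period).
- viewer.capture(name): name is "side" or "top"; returns a dict with "color" (384x512x3 uint8, red, green, blue), "intrinsics" (3x3 intrinsics, pixels), "dist" ([k1, k2, p1, p2, k3] as OpenCV has them; the pictures are not rectified), "eye" and "orientation" of the camera in the world. Camera axes: x right, y up, looking along -z (the intrinsics and any distortion apply to the point x, -y, -z); pixel columns grow to the right and rows downward; lengths in m; the calibration is good to about 2 mm. A picture is of the moment at which its call begins. There is no depth.
- ctrl.job_done(): hands the job in, once; it reports no verdict.
Trained networks look in a picture, given as the dict that the camera call returned (one of the last four; its "shot" number tells which), for a name from the list of things; names that differ only in an ending like _2 or _b are one class to them, and where a whole thing is asked for, a point or a joint stands for the part that bears it (a point fixed in the world has none). Each returns a list of dicts, best first, with "score" (0 to 1); they miss things now and then, are a little off and sometimes report something else, mostly with a low value. They report only what shows in the picture. A call takes as long as a camera call. They do not tell look-alikes from the thing itself.
- nets.recognise(picture, label): "at" ([x, y, z] in m, in the coordinates of the camera as it stood for that picture, good to about 4 mm: the middle of the surface that is visible of it).
- nets.regions_of(picture, label): "mask" (384x512 bool, what is visible of it).
The state is a dict: "clock": time; "joint_pos": joint angles; "dq": joint speeds; "joint_efforts": joint torques, N m; "position": TCP position; "orientation": TCP orientation; "wrist_force": force on the tool from outside, world axes, zero at the start; "ft_torque": the same for the moment, N m; "gripper_width": opening from 0.0 (shut) to 1.0 (fully open).
Only numpy, scipy, OpenCV 4.12 (cv2) and the standard library are available. Lean on these libraries where they do the work, as an engineer would, in place of code of your own. Each camera call takes 0.05 s, during which the arm holds its last target. There are 200 camera calls.

## Working session

There is one attempt and no reset: what is moved stays moved. The work goes in short steps, Python scripts to look and compute and a tool call to move; the robot and the scene stay as the last step left them, time stands still between calls to the robot, and variables do not carry over. Pictures are saved under pics/ and viewed, about 8 in all and at most 12, crops included, and the job is handed in when it is done.

Besides the shell and the picture viewer there is one more tool, called after "Emit:" as name([rows], argument=value, ...), one row to a line, values as JSON. jog_arm: Moves the arm, as the interface text tells. Its arguments: {"type":"object","properties":{"steps":{"type":"array","items":{"type":"array","items":{"type":"array","items":{"type":"number"}}}}},"required":["steps"]}

```bash
mkdir -p pics
cat > h.py <<'E'
import numpy as np, cv2
from scipy.spatial.transform import Rotation as R
from station import ctrl, viewer, nets
def rot(o):
    o=np.array(o,float)
    return o if o.shape==(3,3) else (R.from_rotvec(o).as_matrix() if o.size==3 else R.from_quat(o).as_matrix())
def ray(p,uv):
    n=cv2.undistortPoints(np.array(uv,float).reshape(-1,1,2),np.array(p["intrinsics"]),np.array(p["dist"])).reshape(-1,2)
    d=np.c_[n[:,0],-n[:,1],-np.ones(len(n))]
    return d@rot(p["orientation"]).T
def onplane(p,uv,z):
    d=ray(p,uv);e=np.array(p["eye"]);return e+d*((z-e[2])/d[:,2])[:,None]
def proj(p,X):
    c=(np.atleast_2d(X)-np.array(p["eye"]))@rot(p["orientation"])
    c=c*[1,-1,-1]
    return cv2.projectPoints(c,np.zeros(3),np.zeros(3),np.array(p["intrinsics"]),np.array(p["dist"]))[0].reshape(-1,2)
def world(p,at): return rot(p["orientation"])@np.array(at)+np.array(p["eye"])
def save(p,n,crop=None,s=1):
    im=p["color"][:,:,::-1]
    if crop: a,b,c,d=crop; im=im[b:d,a:c]
    cv2.imwrite("pics/"+n,cv2.resize(im,None,fx=s,fy=s,interpolation=cv2.INTER_CUBIC))
E
python3 - <<'E'
from h import *
np.set_printoptions(precision=4,suppress=True)
o=ctrl.get_obs();print({k:np.round(v,3) for k,v in o.items()})
for n in("top","side"):
    p=viewer.capture(n);save(p,n+"0.png",s=1.5);print(n,p["eye"],p["orientation"],p["intrinsics"][0][0],p["dist"])
    for l in("fallen_vial","pull_knob","reject_tray","tube_rack","vial_a","stop_pin","fallen_vial_center"):
        for r in nets.recognise(p,l):
            w=world(p,r["at"]);print(l,round(r["score"],2),w,proj(p,w)[0])
E
```

```text
{'clock': np.float64(0.0), 'joint_pos': array([ 1.21 ,  0.32 ,  1.566,  0.   ,  1.257, -0.02 ]), 'dq': array([-0.   , -0.001, -0.002, -0.   , -0.001, -0.001]), 'joint_efforts': array([  0.   , -41.552, -23.416,   0.   ,   0.008,   0.   ]), 'position': array([0.192, 0.541, 0.23 ]), 'orientation': array([ 0.266,  1.555, -0.269]), 'wrist_force': array([ 0.452, -0.334, -0.046]), 'ft_torque': array([ 0.012, -0.082, -0.026]), 'gripper_width': np.float64(1.004)}
top [0.4284 0.0019 0.9535] [ 0.0985 -0.1361 -1.5636] 395.6504362387409 [-0.0259  0.      0.      0.      0.    ]
fallen_vial 0.58 [0.5769 0.0482 0.0721] [231.6476 183.7634]
pull_knob 0.69 [ 0.5276 -0.1191  0.0769] [306.1697 205.6182]
pull_knob 0.26 [0.5783 0.0516 0.0714] [230.1688 183.194 ]
reject_tray 0.68 [ 0.4832 -0.3875  0.0056] [412.8033 227.641 ]
tube_rack 0.68 [0.4799 0.3622 0.045 ] [ 93.8314 226.923 ]
vial_a 0.73 [ 0.6039 -0.0189  0.093 ] [261.6194 170.3842]
vial_a 0.67 [ 0.6355 -0.0788  0.0955] [288.5589 156.419 ]
vial_a 0.66 [0.5606 0.136  0.0954] [190.8124 189.1211]
vial_a 0.52 [ 0.6138 -0.331   0.0475] [393.3725 171.1118
[... 215 characters left out ...]
-0.0849  0.      0.      0.      0.    ]
fallen_vial 0.57 [0.5798 0.042  0.0675] [265.2345 192.4793]
fallen_vial 0.55 [ 0.5278 -0.1272  0.0698] [252.1575 240.9487]
pull_knob 0.6 [ 0.5264 -0.1248  0.0688] [251.484  240.5085]
reject_tray 0.91 [ 0.4802 -0.3706  0.0025] [240.9258 351.4924]
tube_rack 0.62 [0.4788 0.3375 0.0445] [224.8898 139.1373]
vial_a 0.63 [0.5643 0.1325 0.0759] [256.3955 169.5011]
vial_a 0.57 [ 0.6366 -0.0938  0.0818] [294.2069 223.897 ]
vial_a 0.56 [ 0.6136 -0.3416  0.0437] [302.0554 323.5098]
vial_a 0.47 [ 0.6076 -0.0297  0.0785] [279.0521 207.4284]
stop_pin 0.48 [ 0.5303 -0.1323  0.0702] [253.3988 242.4068]
fallen_vial_center 0.47 [0.5773 0.0425 0.0688] [264.3321 192.0794]
```

View pics/top0.png

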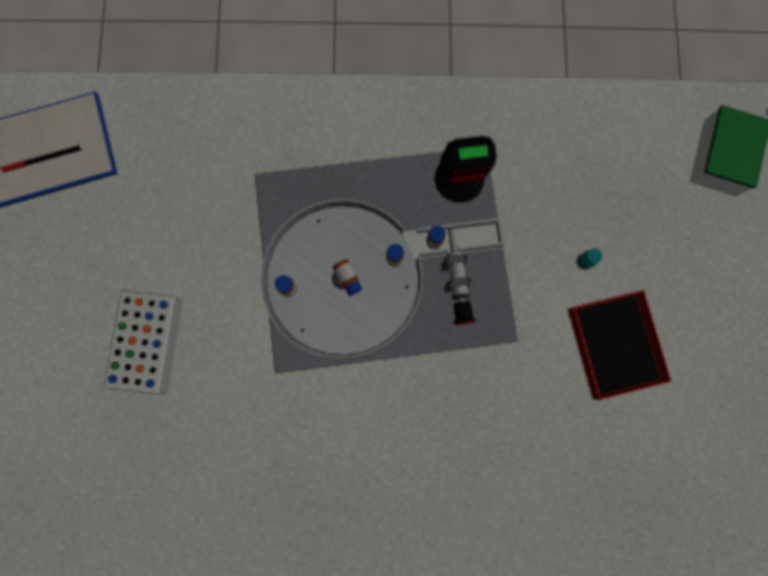

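View pics/side0.png

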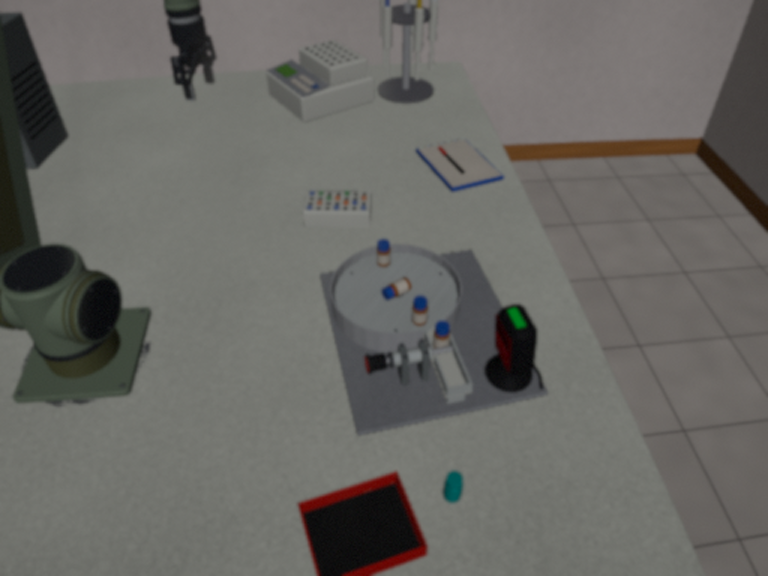

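The top view shows the fallen vial at about (346,277) of the enlarged picture, with its cap to the lower right. Vials stand at (285,285), (395,254) and, in the lane, (436,237). The knob is at (463,312), the tray at (620,345) and the turquoise decoy at (590,258). The rack is on the left. Only one vial is lying down with a blue cap, so that is the one. I'll confirm it in a crop and measure.

Run:
```python
from h import *
np.set_printoptions(precision=4,suppress=True)
p=viewer.capture("top");q=viewer.capture("side")
save(p,"crop1.png",(170,130,350,250),4.4)
for n,c in(("top",p),("side",q)):
    hsv=cv2.cvtColor(c["color"],cv2.COLOR_RGB2HSV)
    for l,z in(("fallen_vial",.059),("pull_knob",.064),("reject_tray",.032),("vial_a",.09)):
        for r in nets.regions_of(c,l)[:4]:
            m=r["mask"];ys,xs=np.nonzero(m)
            if len(xs)<5: continue
            (cx,cy),(w,h),a=cv2.minAreaRect(np.c_[xs,ys].astype(np.float32))
            uv=cv2.boxPoints(((cx,cy),(w,h),a))
            print(n,l,round(r["score"],2),len(xs),"rect",(cx,cy),(w,h),a,"W",onplane(c,[[cx,cy],[xs.mean(),ys.mean()]],z)[:,:2].ravel())
            if l=="reject_tray": print(onplane(c,uv,z)[:,:2].tolist())
            if l in("fallen_vial","pull_knob"):
                for nm,s in(("blue",m&(hsv[...,0]>100)&(hsv[...,0]<130)&(hsv[...,1]>120)),("red",m&((hsv[...,0]<6)|(hsv[...,0]>172))&(hsv[...,1]>120))):
                    y2,x2=np.nonzero(s)
                    if len(x2): print("  ",nm,len(x2),x2.mean(),y2.mean(),onplane(c,[[x2.mean(),y2.mean()]],z)[0])
```

```text
top fallen_vial 0.76 282 rect (231.41983032226562, 184.15567016601562) (23.7965030670166, 12.626714706420898) 60.945396423339844 W [0.5782 0.0494 0.5783 0.0493]
   blue 55 235.4181818181818 191.61818181818182 [0.561 0.04  0.059]
top pull_knob 0.5 262 rect (307.0436096191406, 184.34255981445312) (63.32914352416992, 13.240921020507812) 87.0390625 W [ 0.578  -0.1236  0.545  -0.1226]
   red 24 309.75 214.04166666666666 [ 0.51   -0.1287  0.064 ]
top reject_tray 0.68 3451 rect (412.1758728027344, 229.06936645507812) (66.25487518310547, 54.41824722290039) 74.64986419677734 W [ 0.4783 -0.375   0.4773 -0.3752]
[[0.536523229243679, -0.29398074285854986], [0.5717528605173356, -0.422630690814299], [0.4205875754706095, -0.45542337083917767], [0.3877694229884831, -0.3291281046461961]]
top vial_a 0.73 167 rect (262.3999938964844, 169.1999969482422) (13.416406631469727, 14.310833930969238) 26.56505012512207 W [ 0.6072 -0.0207  0.6071 -0.0204]
top vial_a 0.62 159 rect (290.0, 157.50001525878906) (12.020814895629883, 14.849242210388184) 45.0 W [ 0.6344 -0.0825  0.6344 -0.0822]
top vial_a 0.49 184 rect
[... 1314 characters left out ...]
9 0.0145 0.6169 0.0138]
[[0.609541185474617, 0.053290181503481526], [0.6351255625497305, 0.05055816233448107], [0.6239294174532292, -0.022498963582990972], [0.599587030555087, -0.019878102658723362]]
side vial_a 0.73 151 rect (255.5, 168.5) (17.0, 9.0) 90.0 W [0.5606 0.1205 0.5601 0.1203]
side vial_a 0.71 182 rect (279.5, 207.0) (20.0, 9.0) 90.0 W [ 0.607  -0.0393  0.6075 -0.0392]
side vial_a 0.66 149 rect (293.861572265625, 222.6077117919922) (9.550674438476562, 17.3648624420166) 7.125016689300537 W [ 0.6347 -0.0966  0.6346 -0.0957]
side vial_a 0.62 240 rect (301.8615417480469, 324.10772705078125) (12.403472900390625, 22.574321746826172) 7.125016689300537 W [ 0.6049 -0.366   0.6047 -0.3661]
```

View pics/crop1.png

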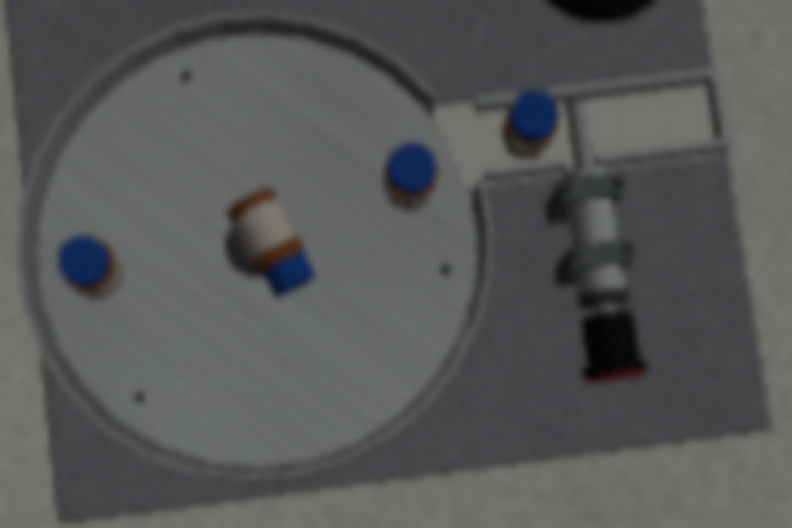

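The crop confirms it: there is one lying amber vial with a white label and a blue cap, at crop (270,240), cap towards (292,275). The knob is at crop (614,345), and its rod runs up and slightly left. Next I'll compute the targets and the tool moves.

```bash
cat >> h.py <<'E'
def plan(target,axis=None,n=None):
    """shift (tool mm) to world target TCP; axis: horizontal dir (world) jaws must be perpendicular to"""
    o=ctrl.get_obs();M=rot(o["orientation"]);P=np.array(o["position"])
    print("clk",round(float(o["clock"]),2),"P",np.round(P,4),"q",np.round(o["joint_pos"],2),"F",np.round(o["wrist_force"],1),"w",round(float(o["gripper_width"]),3),"x",np.round(M[:,0],3),"y",np.round(M[:,1],3))
    if axis is not None:
        a=np.array([axis[0],axis[1],0.]);a/=np.linalg.norm(a)
        for s in(1,-1):
            x=np.array([0,0,-1.]);z=s*a;y=np.cross(z,x)
            T=np.c_[x,y,z];rv=np.degrees(R.from_matrix(M.T@T).as_rotvec())
            print(" turn",np.round(rv,1)," then shift mm",np.round(T.T@(np.array(target)-P)*1000,1))
    else: print(" shift mm",np.round(M.T@(np.array(target)-P)*1000,1))
E
python3 - <<'E'
from h import *
np.set_printoptions(precision=4,suppress=True)
p=viewer.capture("top")
f=lambda uv:np.array(uv)/4.4+[170,130]
V=onplane(p,f([[250,203],[290,285]]),.059);print("vial ends",V,V.mean(0),np.linalg.norm(V[1]-V[0]))
d=np.array([.5609+.561-1.1564,.0416-.0503+.0416-.0503]);print("angles",np.degrees(np.arctan2(*(V[1]-V[0])[[1,0]])),np.degrees(np.arctan2(d[1],d[0])))
K=onplane(p,f([[615,372],[604,296],[598,235],[585,130]]),.064);print("knob",K)
k=K[2]-K[0];print(np.degrees(np.arctan2(k[1],k[0])))
B=onplane(p,f([[8,0],[62,520],[770,430]]),.005);print("plate",B)
e=B[1]-B[2];print("plate angle",np.degrees(np.arctan2(e[1],e[0]))-90, np.degrees(np.arctan2(*(B[0]-B[1])[[1,0]])))
plan([.578,.050,.15],V[1]-V[0])
E
```

```text
vial ends [[0.5968 0.0602 0.059 ]
 [0.5538 0.0388 0.059 ]] [0.5753 0.0495 0.059 ] 0.04807888896506313
angles -153.63268807656183 -153.2360059435614
knob [[ 0.5088 -0.1287  0.064 ]
 [ 0.5482 -0.1236  0.064 ]
 [ 0.5802 -0.121   0.064 ]
 [ 0.636  -0.115   0.064 ]]
6.1823066687264525
plate [[ 0.7222  0.2014  0.005 ]
 [ 0.4331  0.1621  0.005 ]
 [ 0.4827 -0.222   0.005 ]]
plate angle 7.357172289457793 7.741587549576941
clk 1.35 P [0.1922 0.5419 0.2314] q [ 1.21  0.32  1.56 -0.    1.26 -0.02] F [-0.  -0.2 -0.3] w 1.0 x [ 0.  0. -1.] y [0.334 0.942 0.   ]
 turn [134.1  -0.   -0. ]  then shift mm [  81.4  612.1 -127.2]
 turn [-45.9   0.   -0. ]  then shift mm [  81.4 -612.1  127.2]
```

Emit:
jog_arm([
  [[0, 0, 0, -7.65, 0, 0, -0.3], [0, 0, 0, -7.65, 0, 0, -0.3], [0, 0, 0, -7.65, 0, 0, -0.3], [0, 0, 0, -7.65, 0, 0, -0.3], [0, 0, 0, -7.65, 0, 0, -0.3], [0, 0, 0, -7.65, 0, 0, -0.3], [0, -43, 9, 0, 0, 0, -0.3], [0, -43, 9, 0, 0, 0, -0.3], [0, -43, 9, 0, 0, 0, -0.3], [0, -43, 9, 0, 0, 0, -0.3], [0, -43, 9, 0, 0, 0, -0.3], [0, -43, 9, 0, 0, 0, -0.3]],
])

```text
clock: 2.55
position: [0.356, 0.3334, 0.2315]
orientation: [-0.361, 1.54, 0.361]
wrist_force: [0.8, 0.7, 0.9]
gripper_width: 0.651
```

Emit:
jog_arm([
  [[0, -43, 9, 0, 0, 0, -0.3], [0, -43, 9, 0, 0, 0, -0.3], [0, -43, 9, 0, 0, 0, -0.3], [0, -43, 9, 0, 0, 0, -0.3], [0, -43, 9, 0, 0, 0, -0.3], [0, -43, 9, 0, 0, 0, -0.3], [0, -43, 9, 0, 0, 0, -0.3], [0, 0, 0, 0, 0, 0, -0.3], [0, 0, 0, 0, 0, 0, -0.3]],
])

```text
clock: 3.45
position: [0.5455, 0.0925, 0.231]
orientation: [-0.359, 1.541, 0.36]
wrist_force: [0.3, 0.1, -0.4]
gripper_width: 0.65
```

Run:
```python
from h import *
a=np.radians(26.5)
plan([.577,.050,.13],[np.cos(a),np.sin(a)])
plan([.577,.050,.048],[np.cos(a),np.sin(a)])
```

```text
clk 3.45 P [0.5455 0.0925 0.231 ] q [ 0.15  0.29  1.61  0.    1.24 -1.88] F [ 0.3  0.1 -0.4] w 0.65 x [-0.001  0.    -1.   ] y [-0.442  0.897  0.001]
 turn [-0.2 -0.  -0. ]  then shift mm [101.  -52.1   9.2]
 turn [ 1.798e+02 -1.000e-01  0.000e+00]  then shift mm [101.   52.1  -9.2]
clk 3.45 P [0.5455 0.0925 0.231 ] q [ 0.15  0.29  1.61  0.    1.24 -1.88] F [ 0.3  0.1 -0.4] w 0.65 x [-0.001  0.    -1.   ] y [-0.442  0.897  0.001]
 turn [-0.2 -0.  -0. ]  then shift mm [183.  -52.1   9.2]
 turn [ 1.798e+02 -1.000e-01  0.000e+00]  then shift mm [183.   52.1  -9.2]
```

Emit:
jog_arm([
  [[30, -26, 4.5, 0, 0, 0, -0.3], [30, -26, 4.5, 0, 0, 0, -0.3], [40, 0, 0, 0, 0, 0, -0.3], [30, 0, 0, 0, 0, 0, -0.3], [20, 0, 0, 0, 0, 0, -0.3], [10, 0, 0, 0, 0, 0, -0.3], [8, 0, 0, 0, 0, 0, -0.3], [7, 0, 0, 0, 0, 0, -0.3], [0, 0, 0, 0, 0, 0, -0.3], [0, 0, 0, 0, 0, 0, -0.3]],
])

```text
clock: 4.45
position: [0.577, 0.0507, 0.057]
orientation: [-0.361, 1.539, 0.361]
wrist_force: [0.3, 0.0, -0.6]
gripper_width: 0.651
```

Run:
```python
from h import *
plan([.577,.050,.048])
p=viewer.capture("side");save(p,"s2.png",(210,130,350,235),5.6)
for r in nets.recognise(p,"fallen_vial_center")[:2]: print(r["score"],world(p,r["at"]))
```

```text
clk 4.45 P [0.577  0.0507 0.057 ] q [ 0.07  0.49  1.79  0.    0.87 -1.96] F [ 0.3  0.  -0.6] w 0.651 x [ 0.001  0.    -1.   ] y [-0.444  0.896 -0.   ]
 shift mm [ 9.  -0.6 -0.3]
0.49 [0.56674334 0.03534358 0.06864021]
```

View pics/s2.png

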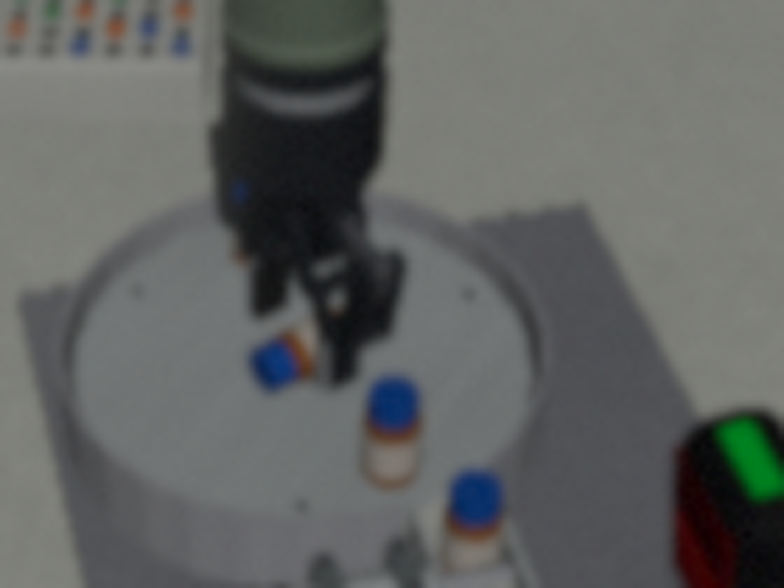

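The crop shows the vial, with its cap at (277,362), between the two fingers, and the standing vial at (390,430) is clear of them. I'll go down the last bit and close.

Emit:
jog_arm([
  [[5, 0, 0, 0, 0, 0, -0.3], [3, 0, 0, 0, 0, 0, -0.3], [0, 0, 0, 0, 0, 0, -0.3], [0, 0, 0, 0, 0, 0, 0], [0, 0, 0, 0, 0, 0, 0.2], [0, 0, 0, 0, 0, 0, 0.4], [0, 0, 0, 0, 0, 0, 0.6], [0, 0, 0, 0, 0, 0, 1], [0, 0, 0, 0, 0, 0, 1], [0, 0, 0, 0, 0, 0, 1]],
])

```text
clock: 5.55
position: [0.5766, 0.0505, 0.0486]
orientation: [-0.361, 1.54, 0.361]
wrist_force: [-1.3, -0.6, 4.9]
gripper_width: 0.301
```

Emit:
jog_arm([
  [[-3, 0, 0, 0, 0, 0, 1], [-7, 0, 0, 0, 0, 0, 1], [-15, 0, 0, 0, 0, 0, 1], [-25, 0, 0, 0, 0, 0, 1], [-30, 0, 0, 0, 0, 0, 1], [-30, 0, 0, 0, 0, 0, 1], [-30, 0, 0, 0, 0, 0, 1], [-10, 0, 0, 0, 0, 0, 1], [0, 0, 0, 0, 0, 0, 1], [0, 0, 0, 0, 0, 0, 1]],
])

```text
clock: 6.55
position: [0.5757, 0.0505, 0.1969]
orientation: [-0.361, 1.543, 0.361]
wrist_force: [-0.1, -0.4, -0.3]
gripper_width: 0.304
```

Run:
```python
from h import *
a=np.radians(102.4)
plan([.480,-.380,.20],[np.cos(a),np.sin(a)])
p=viewer.capture("side");save(p,"s3.png",(170,80,350,215),4.4)
```

```text
clk 6.55 P [0.5757 0.0505 0.1969] q [ 0.07  0.35  1.61  0.    1.18 -1.96] F [-0.1 -0.4 -0.3] w 0.304 x [-0.002 -0.    -1.   ] y [-0.444  0.896  0.001]
 turn [-76.   -0.1  -0.1]  then shift mm [  -3.1  185.9 -399.9]
 turn [ 1.04e+02 -1.00e-01  1.00e-01]  then shift mm [  -3.1 -185.9  399.9]
```

View pics/s3.png

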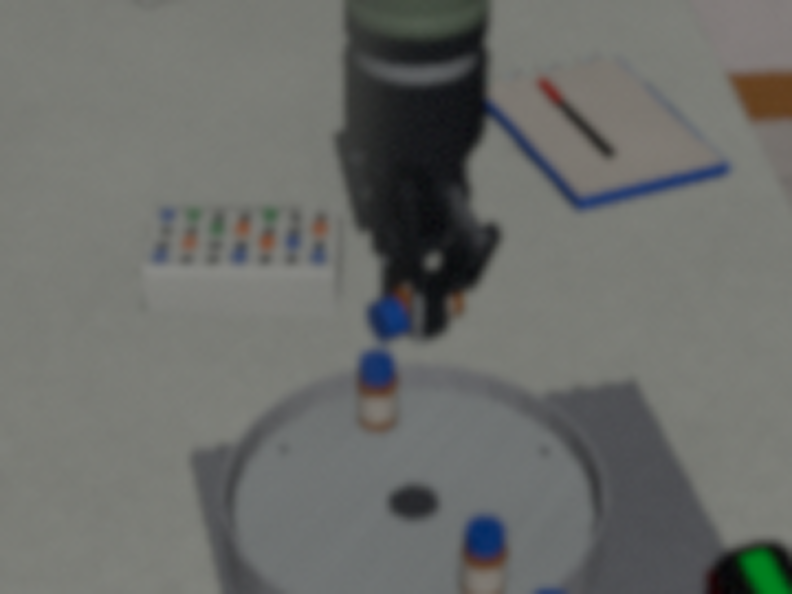

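The vial is held at crop (390,315) and the disc below it is empty. Two standing vials are in view and upright. Next I'll turn and carry it to the tray.

Emit:
jog_arm([
  [[0, 0, 0, 8.5, 0, 0, 1], [0, 0, 0, 8.5, 0, 0, 1], [0, 0, 0, 8.5, 0, 0, 1], [0, 0, 0, 8.5, 0, 0, 1], [0, 0, 0, 8.5, 0, 0, 1], [0, 0, 0, 8.5, 0, 0, 1], [0, 0, 0, 8.5, 0, 0, 1], [0, 0, 0, 8.5, 0, 0, 1], [0, 0, 0, 8.5, 0, 0, 1], [0, 0, 0, 8.5, 0, 0, 1], [0, 0, 0, 8.5, 0, 0, 1], [0, 0, 0, 8.5, 0, 0, 1]],
])

```text
clock: 7.8
position: [0.5756, 0.0505, 0.1962]
orientation: [1.025, 1.318, -1.03]
wrist_force: [-0.6, 0.6, -1.1]
gripper_width: 0.305
```

Emit:
jog_arm([
  [[0, -8, 17, 0, 0, 0, 1], [0, -15, 33, 0, 0, 0, 1], [0, -18, 39, 0, 0, 0, 1], [0, -18, 39, 0, 0, 0, 1], [0, -18, 39, 0, 0, 0, 1], [0, -18, 39, 0, 0, 0, 1], [0, -18, 39, 0, 0, 0, 1], [0, -18, 39, 0, 0, 0, 1], [0, -18, 39, 0, 0, 0, 1], [0, -15, 33, 0, 0, 0, 1], [0, -8, 17, 0, 0, 0, 1], [0, 0, 0, 0, 0, 0, 1]],
])

```text
clock: 9.0
position: [0.5015, -0.3551, 0.1964]
orientation: [1.025, 1.319, -1.025]
wrist_force: [0.3, 0.9, 0.3]
gripper_width: 0.305
```

Run:
```python
from h import *
a=np.radians(102.4)
plan([.480,-.380,.0095],[np.cos(a),np.sin(a)])
```

```text
clk 9.0 P [ 0.5015 -0.3551  0.1964] q [-0.63  0.41  1.52 -0.    1.22 -0.88] F [0.3 0.9 0.3] w 0.305 x [-0.002  0.002 -1.   ] y [ 0.969  0.245 -0.002]
 turn [-178.2   -0.2   -0.2]  then shift mm [186.9  26.3 -19.7]
 turn [ 1.8 -0.1  0.1]  then shift mm [186.9 -26.3  19.7]
```

Emit:
jog_arm([
  [[10, -13, 10, 0, 0, 0, 1], [25, -13, 10, 1.8, 0, 0, 1], [35, 0, 0, 0, 0, 0, 1], [35, 0, 0, 0, 0, 0, 1], [25, 0, 0, 0, 0, 0, 1], [15, 0, 0, 0, 0, 0, 1], [0, 0, 0, 0, 0, 0, 1], [0, 0, 0, 0, 0, 0, 1]],
])

```text
clock: 9.8
position: [0.4822, -0.3785, 0.0531]
orientation: [1.045, 1.306, -1.045]
wrist_force: [-0.0, -0.2, -0.5]
gripper_width: 0.309
```

Run:
```python
from h import *
plan([.480,-.380,.0095])
p=viewer.capture("side");save(p,"s4.png",(170,240,350,384),4.1)
```

```text
clk 9.8 P [ 0.4822 -0.3785  0.0531] q [-0.68  0.53  1.7   0.    0.9  -0.91] F [-0.  -0.2 -0.5] w 0.309 x [-0.001  0.001 -1.   ] y [ 0.976  0.219 -0.   ]
 shift mm [43.6 -2.5  1. ]
```

View pics/s4.png

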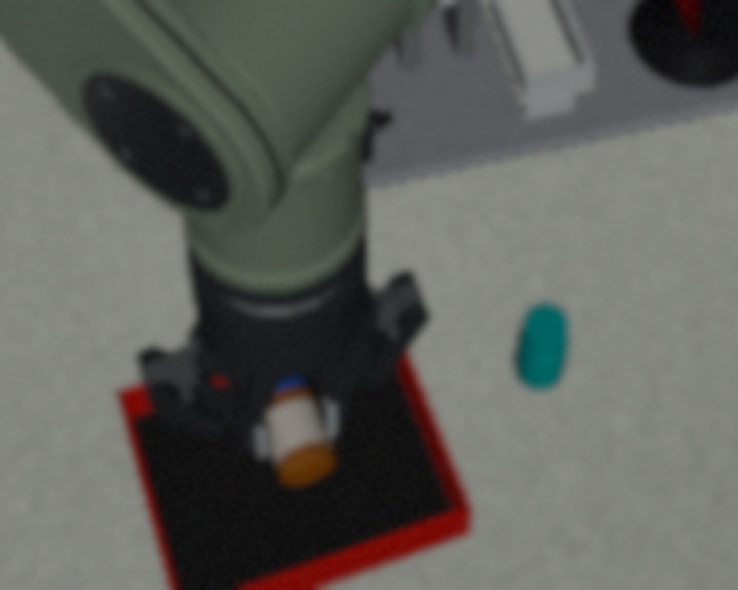

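The vial is held at crop (300,440), over the middle of the tray. Next I'll lower it and feel for contact.

Emit:
jog_arm([
  [[15, 0, 0, 0, 0, 0, 1], [12, 0, 0, 0, 0, 0, 1], [8, 0, 0, 0, 0, 0, 1], [5, 0, 0, 0, 0, 0, 1], [2, 0, 0, 0, 0, 0, 1], [0, 0, 0, 0, 0, 0, 1], [0, 0, 0, 0, 0, 0, 1]],
])

```text
clock: 10.55
position: [0.4825, -0.3796, 0.0116]
orientation: [1.046, 1.304, -1.046]
wrist_force: [-0.5, -0.2, -0.7]
gripper_width: 0.303
```

Emit:
jog_arm([
  [[1, 0, 0, 0, 0, 0, 1], [0.5, 0, 0, 0, 0, 0, 1], [0, 0, 0, 0, 0, 0, 1]],
])

```text
clock: 10.85
position: [0.4823, -0.3793, 0.0098]
orientation: [1.046, 1.305, -1.046]
wrist_force: [-0.3, -0.2, 0.3]
gripper_width: 0.305
```

Emit:
jog_arm([
  [[0.5, 0, 0, 0, 0, 0, 1], [0.5, 0, 0, 0, 0, 0, 1], [0, 0, 0, 0, 0, 0, 1]],
])

```text
clock: 11.15
position: [0.4823, -0.3793, 0.0087]
orientation: [1.046, 1.305, -1.046]
wrist_force: [0.0, 0.4, -0.1]
gripper_width: 0.3
```

Emit:
jog_arm([
  [[0, 0, 0, 0, 0, 0, 0.3], [0, 0, 0, 0, 0, 0, 0.25], [0, 0, 0, 0, 0, 0, 0.2], [0, 0, 0, 0, 0, 0, 0.1], [0, 0, 0, 0, 0, 0, 0], [0, 0, 0, 0, 0, 0, -0.2], [0, 0, 0, 0, 0, 0, -0.2], [-10, 0, 0, 0, 0, 0, -0.2], [-20, 0, 0, 0, 0, 0, -0.2], [-35, 0, 0, 0, 0, 0, -0.2], [-40, 0, 0, 0, 0, 0, -0.2], [-40, 0, 0, 0, 0, 0, -0.2]],
])

```text
clock: 12.35
position: [0.4821, -0.3792, 0.1559]
orientation: [1.046, 1.305, -1.046]
wrist_force: [0.1, -0.6, 0.3]
gripper_width: 0.601
```

Run:
```python
from h import *
np.set_printoptions(precision=4,suppress=True)
a=np.radians(7.0);ax=np.array([np.cos(a),np.sin(a),0])
# red end disc at x=-16: measured (.5098,-.1284); mouth +22
K=np.array([.5098,-.1284,0])+.016*ax; G=K+.004*ax;print("knob",K,"grasp",G)
plan([G[0],G[1],.16],ax)
p=viewer.capture("side");save(p,"s5.png",(190,180,350,384),2.9)
for r in nets.recognise(p,"pull_knob")[:2]: print(r["score"],world(p,r["at"]))
```

```text
knob [ 0.5257 -0.1265  0.    ] grasp [ 0.5297 -0.126   0.    ]
clk 12.35 P [ 0.4821 -0.3792  0.1559] q [-0.69  0.43  1.59  0.    1.12 -0.9 ] F [ 0.1 -0.6  0.3] w 0.601 x [ 0.  0. -1.] y [0.976 0.218 0.   ]
 turn [-84.4   0.   -0. ]  then shift mm [ -4.1 245.5  78.1]
 turn [95.6 -0.  -0. ]  then shift mm [  -4.1 -245.5  -78.1]
0.61 [ 0.6324 -0.1099  0.0698]
```

View pics/s5.png

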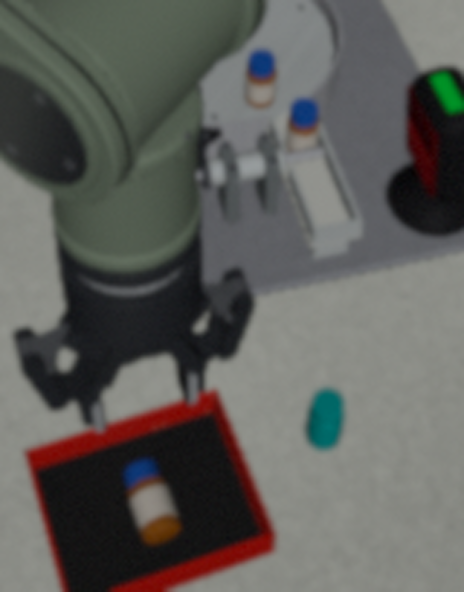

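The vial is lying in the tray at crop (152,500), and vials a and c are upright. Next is the knob.

Emit:
jog_arm([
  [[0, 0, 0, -8.44, 0, 0, -0.3], [0, 0, 0, -8.44, 0, 0, -0.3], [0, 0, 0, -8.44, 0, 0, -0.3], [0, 0, 0, -8.44, 0, 0, -0.3], [0, 0, 0, -8.44, 0, 0, -0.3], [0, 0, 0, -8.44, 0, 0, -0.3], [0, 0, 0, -8.44, 0, 0, -0.3], [0, 0, 0, -8.44, 0, 0, -0.3], [0, 0, 0, -8.44, 0, 0, -0.3], [0, 0, 0, -8.44, 0, 0, -0.3], [0, 0, 0, 0, 0, 0, -0.3]],
])

```text
clock: 13.55
position: [0.4821, -0.3792, 0.1538]
orientation: [-0.095, 1.569, 0.096]
wrist_force: [1.0, -0.1, -0.3]
gripper_width: 0.649
```

Emit:
jog_arm([
  [[0, 15, 5, 0, 0, 0, -0.3], [0, 30, 10, 0, 0, 0, -0.3], [0, 40, 12, 0, 0, 0, -0.3], [0, 40, 12, 0, 0, 0, -0.3], [0, 40, 12, 0, 0, 0, -0.3], [0, 40, 12, 0, 0, 0, -0.3], [0, 25, 10, 0, 0, 0, -0.3], [0, 15, 5, 0, 0, 0, -0.3], [0, 0, 0, 0, 0, 0, -0.3], [0, 0, 0, 0, 0, 0, -0.3]],
])

```text
clock: 14.55
position: [0.5298, -0.127, 0.1538]
orientation: [-0.096, 1.569, 0.095]
wrist_force: [0.3, 0.7, -0.7]
gripper_width: 0.647
```

Run:
```python
from h import *
a=np.radians(7.0);ax=np.array([np.cos(a),np.sin(a),0])
plan([.5297,-.126,.045],ax)
```

```text
clk 14.55 P [ 0.5298 -0.127   0.1538] q [-0.26  0.33  1.75 -0.    1.06 -1.95] F [ 0.3  0.7 -0.7] w 0.647 x [-0.    -0.001 -1.   ] y [-0.121  0.993 -0.001]
 turn [-0. -0.  0.]  then shift mm [108.8   1.    0. ]
 turn [180.   0.   0.]  then shift mm [108.8  -1.   -0. ]
```

Emit:
jog_arm([
  [[20, 1, 0, 0, 0, 0, -0.3], [30, 0, 0, 0, 0, 0, -0.3], [25, 0, 0, 0, 0, 0, -0.3], [15, 0, 0, 0, 0, 0, -0.3], [10, 0, 0, 0, 0, 0, -0.3], [10, 0, 0, 0, 0, 0, -0.3], [0, 0, 0, 0, 0, 0, -0.3], [0, 0, 0, 0, 0, 0, -0.3]],
])

```text
clock: 15.35
position: [0.5302, -0.1261, 0.0442]
orientation: [-0.095, 1.568, 0.095]
wrist_force: [0.7, 0.3, -0.2]
gripper_width: 0.648
```

Run:
```python
from h import *
plan([.5297,-.126,.0435])
p=viewer.capture("side");save(p,"s6.png",(210,195,320,280),7)
```

```text
clk 15.35 P [ 0.5302 -0.1261  0.0442] q [-0.25  0.46  1.88  0.    0.8  -1.95] F [ 0.7  0.3 -0.2] w 0.648 x [ 0.001 -0.    -1.   ] y [-0.121  0.993 -0.   ]
 shift mm [ 0.7  0.1 -0.5]
```

View pics/s6.png

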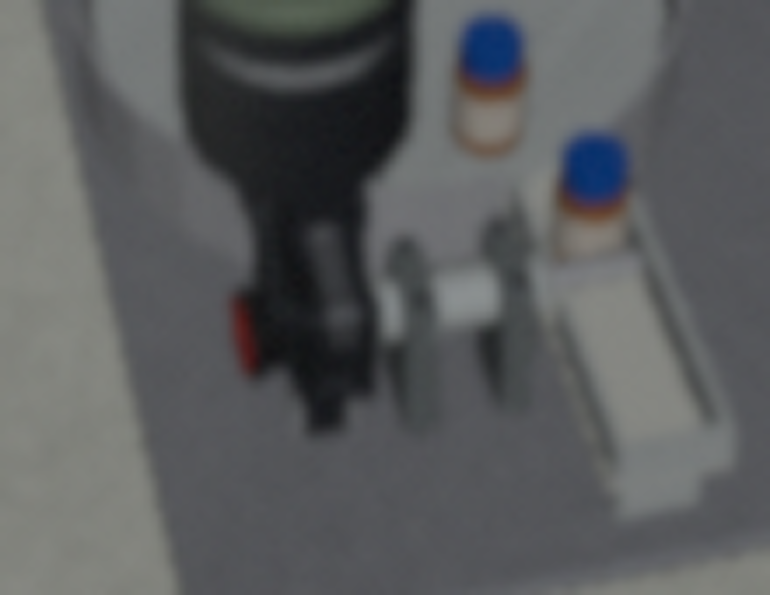

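The crop shows the fingers straddling the knob at (325,330), between the red flange at (245,335) and the barrel mouth at about (385,310). I'll close.

Emit:
jog_arm([
  [[0, 0, 0, 0, 0, 0, 0], [0, 0, 0, 0, 0, 0, 0.2], [0, 0, 0, 0, 0, 0, 0.4], [0, 0, 0, 0, 0, 0, 1], [0, 0, 0, 0, 0, 0, 1], [0, 0, 0, 0, 0, 0, 1], [0, 0, 0, 0, 0, 0, 1]],
])

```text
clock: 16.1
position: [0.5299, -0.1239, 0.0448]
orientation: [-0.093, 1.568, 0.097]
wrist_force: [-1.0, 6.4, 5.7]
gripper_width: 0.311
```

Emit:
jog_arm([
  [[0, 0, -3, 0, 0, 0, 1], [0, 0, -5, 0, 0, 0, 1], [0, 0, -6, 0, 0, 0, 1], [0, 0, -6, 0, 0, 0, 1], [0, 0, 0, 0, 0, 0, 1], [0, 0, 0, 0, 0, 0, 1]],
])

```text
clock: 16.7
position: [0.5121, -0.1264, 0.0448]
orientation: [-0.093, 1.564, 0.096]
wrist_force: [4.3, 7.7, 1.0]
gripper_width: 0.308
```

Emit:
jog_arm([
  [[0, 1, -5, 0, 0, 0, 1], [0, 1, -6, 0, 0, 0, 1], [0, 0, -5, 0, 0, 0, 1], [0, 0, -4, 0, 0, 0, 1], [0, 0, -2, 0, 0, 0, 1], [0, 0, 0, 0, 0, 0, 1], [0, 0, 0, 0, 0, 0, 1]],
])

```text
clock: 17.4
position: [0.4919, -0.129, 0.0449]
orientation: [-0.096, 1.56, 0.094]
wrist_force: [7.6, 1.1, -2.6]
gripper_width: 0.311
```

Run:
```python
from h import *
plan([.5299,-.1239,.0448])
p=viewer.capture("side");save(p,"s7.png",(210,195,320,280),7)
p=viewer.capture("top");save(p,"t7.png",(170,130,350,250),4.4)
```

```text
clk 17.4 P [ 0.4919 -0.129   0.0449] q [-0.28  0.41  1.97  0.    0.75 -1.97] F [ 7.6  1.1 -2.6] w 0.311 x [ 0.009 -0.001 -1.   ] y [-0.121  0.993 -0.002]
 shift mm [ 0.4  0.5 38.4]
```

View pics/s7.png

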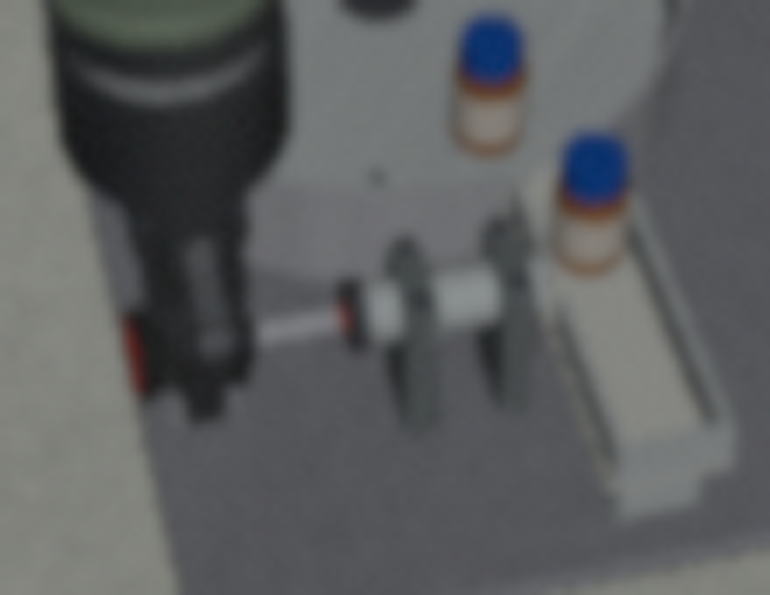

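The red ring is just emerging at (345,318), which agrees with the reading of 38 mm. I'll pull about 2.7 mm more.

Emit:
jog_arm([
  [[0, 0, -1.7, 0, 0, 0, 1], [0, 0, -1, 0, 0, 0, 1], [0, 0, 0, 0, 0, 0, 1], [0, 0, 0, 0, 0, 0, 1], [0, 0, 0, 0, 0, 0, 1], [0, 0, 0, 0, 0, 0, 1]],
])

```text
clock: 18.1
position: [0.4894, -0.1294, 0.0449]
orientation: [-0.096, 1.56, 0.094]
wrist_force: [7.6, 1.3, -2.2]
gripper_width: 0.31
```

Run:
```python
from h import *
plan([.5299,-.1239,.0448])
p=viewer.capture("side")
a=cv2.resize(p["color"][225:260,220:275,::-1],None,fx=14,fy=14,interpolation=cv2.INTER_CUBIC)
t=viewer.capture("top")
b=cv2.resize(t["color"][130:250,170:350,::-1],(770,513),interpolation=cv2.INTER_CUBIC)
cv2.imwrite("pics/f1.png",cv2.resize(np.vstack([a,b]),(588,768))[:, :][:0] if 0 else cv2.resize(np.hstack([a,cv2.resize(b,(735,490))]),(800,263)))
cv2.imwrite("pics/f2.png",a)
# red end disc and ring positions, side view, scaled on rod axis plane
h=cv2.cvtColor(p["color"],cv2.COLOR_RGB2HSV);m=((h[...,0]<8)|(h[...,0]>170))&(h[...,1]>90)
m[:225]=0;m[262:]=0;m[:,:215]=0;m[:,275:]=0
n,l,s,c=cv2.connectedComponentsWithStats(m.astype(np.uint8))
for i in range(1,n): print(s[i],c[i],onplane(p,[c[i]],.064)[0])
```

```text
clk 18.1 P [ 0.4894 -0.1294  0.0449] q [-0.28  0.41  1.98  0.    0.75 -1.98] F [ 7.6  1.3 -2.2] w 0.31 x [ 0.009 -0.001 -1.   ] y [-0.121  0.993 -0.002]
 shift mm [ 0.5  0.5 40.9]
[258 238   2   5   9] [258.55555556 239.77777778] [ 0.5441608  -0.12042707  0.064     ]
[227 242   3   9  17] [228.17647059 245.76470588] [ 0.46885324 -0.13125607  0.064     ]
```

View pics/f2.png

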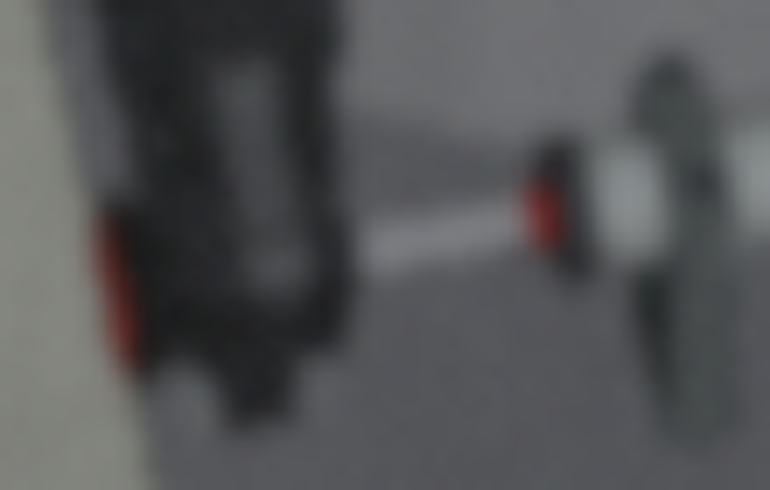

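The ring stands half out in the mouth at (545,215). The red disc has moved 41 mm by image and 40.9 mm by arm pose. I'll make a last check of the vials and hand in.

Run:
```python
from h import *
t=viewer.capture("top")
for l in("fallen_vial","vial_a","reject_tray","tube_rack"):
    for r in nets.recognise(t,l)[:4]: print(l,round(r["score"],2),np.round(world(t,r["at"]),3))
plan([.5299,-.1239,.0448])
print(ctrl.job_done())
```

```text
fallen_vial 0.66 [ 0.482 -0.378  0.032]
vial_a 0.73 [0.56  0.138 0.098]
vial_a 0.63 [ 0.615 -0.329  0.048]
vial_a 0.46 [ 0.605 -0.021  0.097]
reject_tray 0.68 [ 0.476 -0.393  0.004]
tube_rack 0.74 [0.479 0.361 0.047]
clk 18.45 P [ 0.4894 -0.1294  0.0449] q [-0.28  0.41  1.98  0.    0.75 -1.98] F [ 7.6  2.1 -1.6] w 0.313 x [ 0.009 -0.001 -1.   ] y [-0.121  0.993 -0.002]
 shift mm [ 0.5  0.5 40.9]
the job is handed in; nothing more can be done
None
```

I lifted the fallen vial off the turntable and laid it in the red reject tray. Then I drew the stop pin out by its knob and handed the job in at 18.5 s, with the gripper still holding the knob.

**Last checks:**
- **Stop pin:** it is drawn about 41 mm by both the arm reading (40.9 mm) and the side camera (41.1 mm). The picture shows the red ring about half out of the barrel mouth, and the spring pull is steady at about 7.6 N.
- **Rejected vial:** the top camera finds it lying in the middle of the tray.
- **Standing vials:** the two on the turntable are upright where they were. The final top-view search did not list the vial in the lane, but it stands upright in the side picture taken during the pull.
- **Tube rack:** it has not moved.

The knob was about 2 mm to one side of where I measured it. Closing the gripper gave a side force of 6–8 N, which I eased to 1–2 N by shifting the arm during the pull.

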